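Third hand at the reservoir capacitor

ROBOT

A 7-joint arm with a two-finger parallel gripper is mounted at the origin on a cart in front of the work surface, level with it; the furniture and walls round the work are solid. World frame = base frame: x ahead of the robot, y to its left, z up, the work surface at z = 0. Lengths are in m, angles in rad, forces in N, time in s.
With the tool pointing down it reaches from about 0.4 to 0.85 m from the base axis. Payload 6.9 kg.
Tool frame: the origin (TCP) lies midway between the tips of the shut fingers; the grasp point (between the pads) lies behind it (ctrl.pinch_z is the z of the grasp point in the tool frame, in m); z points along the fingers, y is the line along which they close (so a half turn about z gives the same grasp; the last joint's range is limited). The gripper opens to 85 mm and grips with 20 to 120 N. Pads are 22 mm wide; open, the fingers measure 114 mm over their backs; the gripper's body (76 mm by 85 mm) begins 54 mm behind the grasp point. The pads swing forward as they close: fully open they stand 13 mm farther back than shut.
Start: joints at [-0.996, 0.507, -0.238, 1.5, 0.126, 1.149, -0.155], TCP at [0.283, 0.557, 0.231] pointing down, gripper open.
Joint ranges: [-3.08, 3.08], [-0.24, 2.05], [-1.43, 1.35], [0, 2.5], [-1.52, 4.66], [0.17, 1.96], [-2.89, 2.89]. Speed limits (rad/s): [2.39, 2.39, 3.14, 3.14, 3.14, 3.14, 3.14].

INTERFACE

Orientations are given as a unit quaternion [w, x, y, z].
In Python, from station import ctrl, get_state, vision, ticket, models gives the robot as it stands. Calls block until the motion is done:
- ctrl.movep(position, orientation): joint-space move of the TCP to a pose.
- ctrl.movel(position, frame=None, max_speed=0.15): straight line of the TCP; frame=None keeps the orientation; max_speed is the mean speed in m/s.
- ctrl.set_joints(angles): joint-space move.
- ctrl.ungrasp() and ctrl.close_gripper(force=None): open the fingers fully, or close them until they stop; force is the grip in N (None keeps the last).
- ctrl.pause(seconds).
- ctrl.ik(position, orientation): joint angles nearest the present ones, or None.
- get_state(): the state.
- vision.grab_frame(name): name is "scene" or "side" or "wrist"; returns (picture, depth): 420x560x3 uint8, blue, green, red; 420x560 float32, m along the optical axis (not along the pixel's ray), 0 where there is no reading.
- vision.camera_info(name): a dict with "mtx" (3x3 intrinsics, pixels), "dist_coeffs" ([k1, k2, p1, p2, k3] as OpenCV has them; the pictures are not rectified), "R" (3x3) and "t" (3): a world point X has camera coordinates R X + t; the wrist camera has in their place "hand_eye" (4x4, takes a point from camera to tool coordinates, whose origin is the TCP and whose axes are the flange's). Camera axes: x right, y down, z forward; pixel columns grow to the right and rows downward; lengths in m; the calibration is good to about 2 mm. A picture is of the moment at which its call begins: read the wrist's pose just before it. camera_info takes no time and is no camera call.
A pose or a line that the arm cannot do raises ctrl.Unreachable and nothing moves.
- ticket.close_job(): hands the job in; it is judged then, once.
Trained networks look in the newest picture that a camera, given by its name, has taken for a name from the list of things; names that differ only in an ending like _2 or _b are one class to them, and where a whole thing is asked for, a point or a joint stands for the part that bears it (a point fixed in the world has none). Each returns a list of dicts, best first, with "p" (0 to 1); they miss things now and then, are a little off and sometimes report something else, mostly with a low value. They report only what shows in the picture. A call takes as long as a camera call. They do not tell look-alikes from the thing itself.
- models.recognise(camera, target): "point" ([column, row] in pixels, amid what is visible of it).
- models.masks_of(camera, target): "mask" (420x560 bool, what is visible of it) and "point" ([column, row] in pixels, amid what is visible of it).
The state is a dict: "time": time; "qpos": joint angles; "qd": joint speeds; "tau": joint torques, N m; "tcp_pos": TCP position; "eef_rot": TCP orientation; "contact_force": force on the tool from outside, world axes, zero at the start; "wrist_torque": the same for the moment, N m; "width": finger opening in m; "gripper_force": force on a finger pad.
Only numpy, scipy, OpenCV 4.12 (cv2) and the standard library are available. Lean on these libraries where they do the work, as an engineer would, in place of code of your own. Each camera call takes 0.05 s, during which the arm holds its last target. There are 200 camera calls.

TASK

Pick up the dark blue capacitor, turn it so that its pale polarity stripe faces the black terminal post, stand it upright on the brown insulating sheet of the chassis in front of the sprung saddle, and press it back squarely into the saddle against the springs with a steady push of about 10 N (6 to 14 N), because a colleague will now screw the strap round it. Push gently, never with more than 25 N, keep the push steady for at least two seconds, and finish while still holding it pressed there in the gripper; leave the strap, the screwdriver and the multimeter where they lie.

Things in the scene. Friction and masses are not known exactly. Their poses are not given: they have to be found in the camera images.
- capacitor: Loose can capacitor standing upright on the bench: 50 mm diameter, 80 mm tall plus 8 mm screw terminals on top, about 0.3 kg, dark blue. Origin: centre of its underside; z up; its -x axis points out through the middle of the pale polarity stripe, which at the start faces roughly towards the robot. Top: black disc, white bar at the rim on the stripe side.
- stripe (a point): Middle of the pale stripe (17 mm wide, full height, dark dashes) on the capacitor's side: 25 mm from the axis, 40 mm above the underside.
- chassis: Fixed aluminium chassis plate, 255 x 226 mm, flanges 23 mm high. +x is the press direction (roughly away from the robot). Origin: at bench level, on the axis the capacitor has when it just touches the unpressed saddle. Behind the saddle: steel back plate at x = 50 mm, 116 mm wide, 82 mm high; then a transformer 60 mm high.
- seat (a point): Point on top of the brown insulating sheet on which the capacitor is to stand: 10 mm above the chassis origin. It is slick (friction about 0.15). The flat sheet reaches from 62 mm in front of this point (-x of the chassis) to 42 mm behind it, and 30 mm to either side.
- saddle: Saddle with two black pads forming a vee for a 50 mm cylinder. Origin at rest 58 mm above the chassis origin; slides on sprung rods along chassis +x by 0 to 10 mm (hard stop). Spring: 3 N to start, then 1.2 N per mm: 6 N at 2.5 mm, 10 N at 5.8 mm, 14 N at 9.2 mm. Pads 40 to 76 mm above the bench.
- shoe (a point): Middle of the saddle's shoe, 30 mm behind the saddle's origin. The shoe is 50 mm wide and stays 17 mm or more behind (+x of) the axis of a capacitor that touches it, so fingers on the capacitor's left and right sides clear it.
- post_black: Black terminal post (negative), 24 mm diameter, 52 mm tall with a brass stud, fixed on the chassis 85 mm to the left or to the right of the chassis origin and 5 mm behind it (+x). Origin: centre of its underside, 8 mm above the bench.
- post_red: Red terminal post (positive), same size, fixed on the other side of the chassis.
- strap: Loose steel U-shaped strap with two feet, 71 x 101 x 16 mm, lying on the bench; bystander. Origin: centre of the U's round end, on the underside.
- screwdriver: Loose screwdriver with orange handle, 190 mm long, lying on the bench; bystander. Origin: centre of its underside.
- multimeter: Loose yellow and black multimeter, 132 x 68 x 37 mm, lying on the bench; bystander. Origin: centre of its underside.
Not all that is in view belongs to the job. There is more than one size of the capacitor; the job needs the largest.

How it is judged:
On the way:
1. the capacitor is pressed into the saddle with 6 to 14 N, steadily for two seconds, its stripe towards the black post (contact force between capacitor and saddle between 6 and 14 N and x of saddle in the frame of chassis between 0.002 and 0.0097 m and z of capacitor in the frame of chassis between 0.007 and 0.014 m and y of capacitor in the frame of chassis between -0.005 and 0.005 m and angle between capacitor's own z axis and vertical below 0.1 rad and angle between the x axis of capacitor and the y axis of chassis, either way round below 0.26 rad and horizontal distance between stripe and post_black below 0.08 m and contact force between the fingers and capacitor above 2 N and linear speed of capacitor below 0.02 m/s), for 2 s.
At the end, for the whole second after the job is handed in: The capacitor stands upright (within 0.1 rad) on the insulating sheet (underside no more than 4 mm above it), its axis within 5 mm of the middle of the saddle, its stripe facing the black post within 0.26 rad, pressed by the gripper into the saddle with 6 to 14 N (saddle travel 2 to 9.7 mm) (all of step 1); the arm keeps its last pose, push and grip.
It fails at once if the capacitor is rammed into the saddle with more than 25 N (contact force between capacitor and saddle above 25 N).
It fails at once if the strap, the screwdriver or the multimeter is pushed about (distance of any of strap, screwdriver, multimeter from where it was at the start of the episode above 0.02 m).
It also fails if it takes over 48 s, if anything falls off the work surface, if the arm or the gripper's body presses on something with over 40 N, if the wrist force passes 120 N, or if a joint passes its speed limit or range.

## Working session

There is one attempt and no reset: what is moved stays moved. The work goes in short steps, each a Python script; the robot and the scene stay as the last script left them, time stands still between calls to the robot, and variables do not carry over. Pictures are saved under pics/ and viewed, at most 10 in all, crops included, and the job is handed in when it is done.

```bash
mkdir -p pics; ls
python3 - <<'E'
from station import ctrl,get_state,vision,models
import cv2,numpy as np
s=get_state();print(s['time'],s['tcp_pos'],s['eef_rot'],s['width'],ctrl.pinch_z)
ims=[]
for c in ("scene","side"):
    im,d=vision.grab_frame(c);np.savez(f'{c}.npz',im=im,d=d,**{k:np.array(v) for k,v in vision.camera_info(c).items()})
    cv2.imwrite(f'pics/{c}0.png',im)
    for t in ("capacitor","seat","post_black","post_red","saddle","strap","screwdriver","multimeter"):
        print(c,t,[(np.round(r['point']).tolist(),round(r['p'],2)) for r in models.recognise(c,t)][:4])
E
```

```text
pics
0.0 [0.28278852 0.55679143 0.23044028] [-2.01566403e-04  2.32758068e-01  9.72534256e-01 -8.72579224e-04] 0.08518388155856166 -0.0187
scene capacitor [([222.0, 168.0], 0.93), ([186.0, 168.0], 0.8), ([210.0, 155.0], 0.7)]
scene seat []
scene post_black [([342.0, 202.0], 0.22)]
scene post_red [([353.0, 235.0], 0.59)]
scene saddle [([339.0, 201.0], 0.49)]
scene strap [([260.0, 263.0], 0.87)]
scene screwdriver [([316.0, 344.0], 0.57)]
scene multimeter [([263.0, 149.0], 0.94)]
side capacitor [([263.0, 270.0], 0.81), ([252.0, 302.0], 0.61)]
side seat [([229.0, 203.0], 0.56)]
side post_black [([236.0, 219.0], 0.61)]
side post_red []
side saddle [([241.0, 187.0], 0.63)]
side strap [([263.0, 270.0], 0.49)]
side screwdriver []
side multimeter [([198.0, 286.0], 0.8)]
```

View pics/scene0.png

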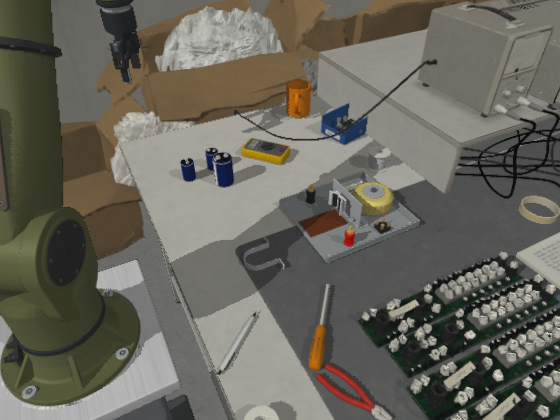

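View pics/side0.png

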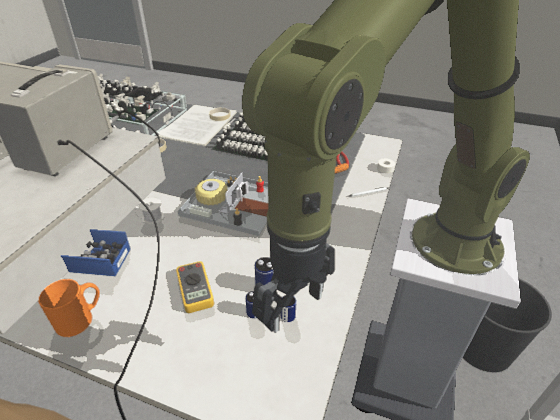

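The scene view shows three capacitors at (222,168), (186,168) and (210,155). The one at (222,168) is the largest. The black post is at (311,193), the red post at (349,236), the brown sheet around (322,222), and the multimeter at (265,150), near the capacitor.

```bash
cat > h.py <<'E'
import numpy as np,cv2
def cloud(f):
    z=np.load(f);im,d=z['im'],z['d'];h,w=d.shape
    uv=np.stack(np.meshgrid(np.arange(w),np.arange(h)),-1).reshape(-1,1,2).astype(np.float64)
    n=cv2.undistortPoints(uv,z['mtx'],z['dist_coeffs']).reshape(-1,2)
    P=np.c_[n,np.ones(len(n))]*d.reshape(-1,1)
    R,t=z['R'],z['t'].ravel()
    W=((P-t)@R).reshape(h,w,3);W[d==0]=np.nan
    return im,W
E
python3 - <<'E'
from h import *
im,W=cloud('scene.npz')
for n,(u,v) in dict(cap=(222,172),capb=(188,172),capc=(210,155),black=(311,196),red=(349,240),sheet=(322,222),strap=(260,265),mm=(263,149),sd=(320,330),plate=(345,195)).items():
    print(n,np.round(W[v,u],3),im[v,u])
# top-down of regions: project to ortho image
def ortho(x0,x1,y0,y1,s,name):
    H=int((x1-x0)*s);Wd=int((y1-y0)*s);o=np.zeros((H,Wd,3),np.uint8)
    p=W.reshape(-1,3);c=im.reshape(-1,3);k=np.isfinite(p[:,0])&(p[:,0]>x0)&(p[:,0]<x1)&(p[:,1]>y0)&(p[:,1]<y1)&(p[:,2]<.15)
    p,c=p[k],c[k];i=np.argsort(p[:,2]);p,c=p[i],c[i]
    for q,cc in zip(p,c):
        cv2.circle(o,(int((y1-q[1])*s),int((x1-q[0])*s)),2,cc.tolist(),-1)
    cv2.imwrite(name,o)
ortho(.3,1.0,-.35,.6,800,'pics/ortho.png')
b=(im[...,0]>1.6*im[...,2])&(im[...,0]>50)&(W[...,0]>.3)&(W[...,0]<.7)&(W[...,2]>.01)&(W[...,2]<.12)
n,l,st,ce=cv2.connectedComponentsWithStats(b.astype(np.uint8))
for i in range(1,n):
    if st[i,4]>20:
        q=W[l==i];print(ce[i],st[i,4],np.round(np.nanmin(q,0),3),np.round(np.nanmax(q,0),3))
E
```

```text
cap [0.415 0.311 0.051] [71 29 15]
capb [0.343 0.378 0.032] [68 27 16]
capc [0.414 0.397 0.053] [108  84  77]
black [0.583 0.139 0.031] [25 25 26]
red [ 0.582 -0.031  0.027] [ 10  18 154]
sheet [0.572 0.065 0.008] [24 45 85]
strap [0.378 0.    0.017] [106 105 103]
mm [0.571 0.393 0.028] [54 55 55]
sd [ 0.407 -0.198  0.022] [ 24  95 161]
plate [0.631 0.065 0.069] [134 131 131]
[209.39705882 158.91176471] 68 [0.401 0.334 0.015] [0.421 0.409 0.081]
[224.45201238 172.71517028] 323 [0.404 0.305 0.01 ] [0.447 0.325 0.084]
[187.82098765 171.17283951] 162 [0.33  0.373 0.01 ] [0.361 0.394 0.058]
```

View pics/ortho.png

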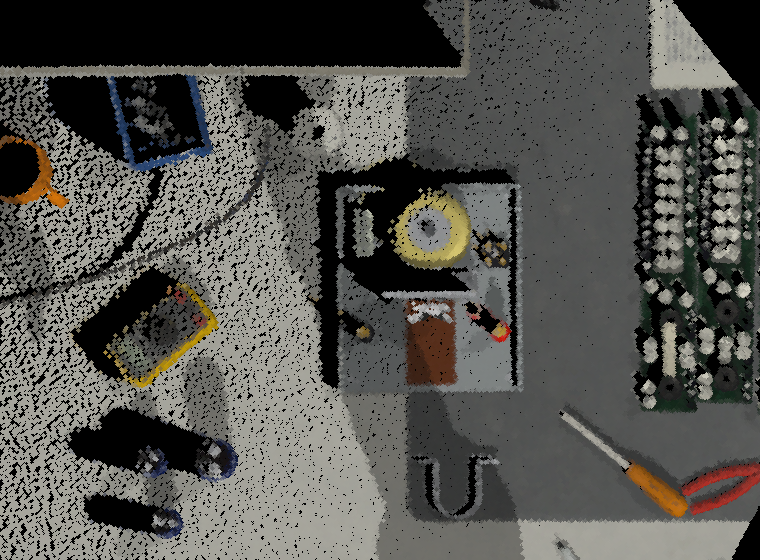

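```bash
cat >> h.py <<'E'
def Q(yaw): # tool pointing down, tool y along world angle yaw (rad)
    f=(yaw+np.pi/2)/2; return [0,np.cos(f),np.sin(f),0]
def wrist(name):
    from station import get_state,vision
    from scipy.spatial.transform import Rotation as Ro
    s=get_state();im,d=vision.grab_frame('wrist');c=vision.camera_info('wrist')
    T=np.eye(4);q=s['eef_rot'];T[:3,:3]=Ro.from_quat([q[1],q[2],q[3],q[0]]).as_matrix();T[:3,3]=s['tcp_pos']
    X=np.linalg.inv(T@np.array(c['hand_eye']))
    np.savez(name+'.npz',im=im,d=d,mtx=c['mtx'],dist_coeffs=c['dist_coeffs'],R=X[:3,:3],t=X[:3,3])
    cv2.imwrite(f'pics/{name}.png',im);return im,d
E
python3 - <<'E'
from station import ctrl,get_state,vision
from h import *
print(np.round(vision.camera_info('wrist')['hand_eye'],3).tolist())
for a in (0,np.pi):
  print(a,[None if q is None else np.round(q,2).tolist() for q in (ctrl.ik([.425,.331,.22],Q(a)),ctrl.ik([.425,.331,.035],Q(a)),ctrl.ik([.57,.058,.2],Q(a-np.pi/2)),ctrl.ik([.63,.058,.045],Q(a-np.pi/2)))])
ctrl.movep([.425,.331,.25],Q(0))
print(get_state()['time'],get_state()['tcp_pos'],get_state()['contact_force'])
wrist('w1')
E
```

```text
[[-0.0, -0.953, -0.304, 0.077], [1.0, -0.0, -0.0, -0.001], [0.0, -0.304, 0.953, -0.142], [0.0, 0.0, 0.0, 1.0]]
0 [[-0.75, 0.38, 0.06, 1.75, -0.03, 1.01, -0.68], [-0.72, 0.61, 0.02, 1.96, -0.02, 0.57, -0.69], [-0.46, 0.49, 0.48, 1.69, -0.26, 1.02, -1.45], [-0.38, 0.75, 0.43, 1.7, -0.41, 0.79, -1.33]]
3.141592653589793 [[-0.21, 0.45, -0.74, 1.74, 0.34, 1.08, 2.08], [-0.3, 0.69, -0.65, 1.96, 0.63, 0.71, 1.82], [-0.02, 0.45, -0.19, 1.69, 0.1, 1.01, 1.33], [0.0, 0.71, -0.23, 1.69, 0.21, 0.76, 1.25]]
1.9417 [0.42414158 0.33265459 0.24993618] [-0.25192232  1.5237956  -0.01143364]
```

View pics/w1.png

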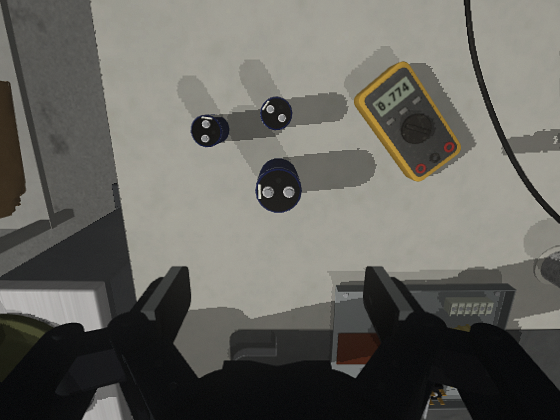

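The wrist view shows the big capacitor's top at (279,190) with the white stripe bar at (259,191), almost exactly towards world -x. The fingers fit freely along x. Next I'll measure the top disc and the bar.

Run:
```python
from h import *
im,W=cloud('w1.npz')
roi=np.zeros(im.shape[:2],bool);roi[150:225,245:315]=1
k=roi&(W[...,2]>.07)&(W[...,2]<.10)
P=W[k];zt=np.median(P[:,2]);print('ztop',zt,k.sum(),np.nanpercentile(P,[1,99],0).round(4).tolist())
c,r=cv2.minEnclosingCircle((P[(P[:,2]>.075)&(P[:,2]<.084)][:,:2]*1000).astype(np.float32));print('circ',c,r)
g=im.min(2)
bar=k&(g>150)
n,l,st,ce=cv2.connectedComponentsWithStats(bar.astype(np.uint8))
for i in range(1,n):
    if st[i,4]>8:print(ce[i].round(1),st[i,4],np.nanmedian(W[l==i],0).round(4))
```

```text
ztop 0.07989459574572988 1671 [[0.4019, 0.3105, 0.0738], [0.4488, 0.3572, 0.0877]]
circ (425.52691650390625, 333.443359375) 25.1789493560791
[259.1 191.3] 30 [0.4052 0.3324 0.0805]
[265.9 191.9] 28 [0.4128 0.3333 0.0843]
[286.4 191.8] 28 [0.4337 0.3329 0.0842]
```

Run:
```python
from station import ctrl,get_state
from h import *
def S(m):
    s=get_state();print(m,round(s['time'],2),s['tcp_pos'].round(4),round(s['width'],4),np.round(s['gripper_force'],1),s['contact_force'].round(2))
S('0')
ctrl.movel([.4255,.333,.10],max_speed=.15);S('a')
ctrl.movel([.4255,.333,.031],max_speed=.06);S('b')
ctrl.close_gripper(force=60);S('c')
ctrl.movel([.4255,.333,.17],max_speed=.12);S('d')
```

```text
0 1.99 [0.424  0.3329 0.2498] 0.0853 0.0 [-0.76  1.06  0.47]
a 3.14 [0.4259 0.3334 0.1006] 0.0851 0.0 [ 0.51 -0.32 -1.19]
b 4.44 [0.4257 0.3332 0.0313] 0.0853 0.0 [ 0.04 -0.15  0.87]
c 4.88 [0.4257 0.3332 0.0315] 0.0486 61.4 [-0.19 -1.01  4.76]
d 6.18 [0.4251 0.3327 0.1692] 0.0488 62.2 [ 0.36  0.8  -2.1 ]
```

Run:
```python
from station import ctrl,get_state,models
from h import *
ctrl.movep([.53,.056,.20],Q(-np.pi/2))
s=get_state();print(s['time'],s['tcp_pos'],s['qpos'].round(2),s['width'])
wrist('w2')
for t in ("seat","post_black","post_red","saddle","shoe"):
    print(t,[(np.round(r['point']).tolist(),round(r['p'],2)) for r in models.recognise('wrist',t)][:3])
```

```text
7.325 [0.52967827 0.05768195 0.19949139] [-0.5   0.43  0.51  1.8  -0.25  0.98 -1.45] 0.04871188936814056
seat [([272.0, 97.0], 0.78)]
post_black [([188.0, 139.0], 0.68)]
post_red [([355.0, 136.0], 0.77)]
saddle [([271.0, 91.0], 0.63), ([272.0, 108.0], 0.61)]
shoe [([272.0, 107.0], 0.88)]
```

View pics/w2.png

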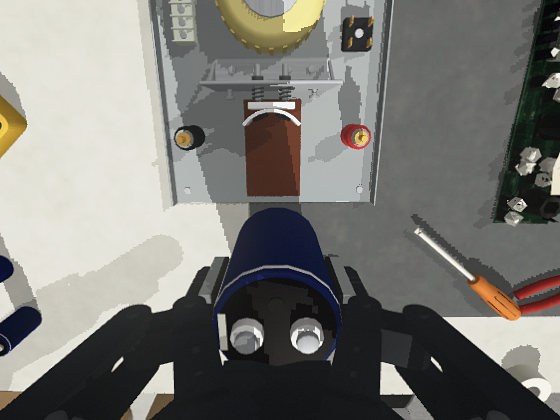

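The wrist view shows the black post at (188,137) on the left, the red post at (355,136), the saddle vee at (272,110) and the sheet at columns 246–300. The capacitor is held straight, its stripe bar at (222,332) towards the left (+y), the black-post side.

Run:
```python
from h import *
im,W=cloud('w2.npz');f=im.astype(int)
uu,vv=np.meshgrid(np.arange(560),np.arange(420))
def rep(n,k):
    P=W[k&np.isfinite(W[...,0])];print(n,len(P),np.median(P,0).round(4),np.percentile(P,[3,97],0).round(4).tolist());return P
for n,(a,b) in dict(black=(165,212),red=(332,380)).items():
    box=(uu>a)&(uu<b)&(vv>115)&(vv<160)
    rep(n+' stud',box&(W[...,2]>.062)&(W[...,2]<.09))
    P=rep(n+' cap',box&(W[...,2]>.045)&(W[...,2]<.062))
    print(cv2.minEnclosingCircle((P[:,:2]*1000).astype(np.float32)))
br=(f[...,2]>1.6*f[...,0])&(f[...,2]<150)&(uu>235)&(uu<310)&(vv>95)&(vv<200)&(W[...,2]<.02)
P=rep('sheet',br)
for lo in np.arange(.545,.63,.02):
    q=P[(P[:,0]>lo)&(P[:,0]<lo+.02)]
    if len(q)>20: print(round(lo,3),np.percentile(q[:,1],[.5,99.5]).round(4))
print(cv2.minAreaRect((P[:,:2]*1000).astype(np.float32)))
# back plate
P=rep('plate',(uu>195)&(uu<350)&(vv>60)&(vv<100)&(W[...,2]>.074)&(W[...,2]<.086)); 
print('plate fit',np.polyfit(P[:,1],P[:,0],1))
# saddle white-top
P=rep('saddle',(uu>240)&(uu<305)&(vv>95)&(vv<130)&(W[...,2]>.06)&(W[...,2]<.1))
# flange front edge
k=(uu>185)&(uu<360)&(vv>180)&(vv<215)&(W[...,2]>.017)&(W[...,2]<.027);P=rep('flange',k)
print(np.polyfit(P[:,1],P[:,0],1))
# held capacitor
P=rep('cap rim',(uu>210)&(uu<345)&(vv>260)&(vv<375)&(W[...,2]>.242)&(W[...,2]<.252))
print(cv2.minEnclosingCircle((P[:,:2]*1000).astype(np.float32)))
for u,v in((246,336),(306,335),(222,332)):print(W[v,u].round(4))
```

```text
return _methods._mean(a, axis=axis, dtype=dtype,
  ret = um.true_divide(
Traceback (most recent call last):
IndexError: index -1 is out of bounds for axis 0 with size 0
```

Run:
```python
from h import *
im,W=cloud('w2.npz');f=im.astype(int)
uu,vv=np.meshgrid(np.arange(560),np.arange(420))
def rep(n,k):
    P=W[k&np.isfinite(W[...,0])]
    if len(P)<5: print(n,'none');return np.zeros((5,3))
    print(n,len(P),np.median(P,0).round(4),np.percentile(P,[3,97],0).round(4).tolist());return P
for n,(a,b) in dict(black=(165,212),red=(332,380)).items():
    box=(uu>a)&(uu<b)&(vv>115)&(vv<160)
    print(np.nanmax(W[box],0).round(4))
    rep(n+' stud',box&(W[...,2]>.052))
    P=rep(n+' cap',box&(W[...,2]>.025))
    print(cv2.minEnclosingCircle((P[:,:2]*1000).astype(np.float32)))
br=(f[...,2]>1.6*f[...,0])&(f[...,2]<150)&(uu>235)&(uu<310)&(vv>95)&(vv<200)&(W[...,2]<.02)
P=rep('sheet',br)
for lo in np.arange(.545,.63,.02):
    q=P[(P[:,0]>lo)&(P[:,0]<lo+.02)]
    if len(q)>20: print(round(lo,3),np.percentile(q[:,1],[.5,99.5]).round(4))
P=rep('plate',(uu>195)&(uu<350)&(vv>60)&(vv<100)&(W[...,2]>.074)&(W[...,2]<.086)); 
print('plate fit',np.polyfit(P[:,1],P[:,0],1))
P=rep('saddle',(uu>240)&(uu<305)&(vv>95)&(vv<130)&(W[...,2]>.06)&(W[...,2]<.1))
P=rep('flange',(uu>185)&(uu<360)&(vv>180)&(vv<215)&(W[...,2]>.017)&(W[...,2]<.027))
print(np.polyfit(P[:,1],P[:,0],1))
P=rep('cap rim',(uu>210)&(uu<345)&(vv>260)&(vv<375)&(W[...,2]>.242)&(W[...,2]<.252))
print(cv2.minEnclosingCircle((P[:,:2]*1000).astype(np.float32)))
for u,v in((246,336),(306,335),(222,332)):print(W[v,u].round(4))
```

```text
[0.6067 0.1744 0.0607]
black stud 47 [0.5866 0.1461 0.0586] [[0.5839, 0.144, 0.0528], [0.5888, 0.1496, 0.0606]]
black cap 386 [0.5873 0.144  0.0424] [[0.5764, 0.1356, 0.0342], [0.5966, 0.156, 0.0591]]
((585.9801025390625, 146.81088256835938), 12.074313163757324)
[ 0.6074 -0.0026  0.0604]
red stud 47 [ 0.5882 -0.0224  0.0588] [[0.5854, -0.0258, 0.0533], [0.5907, -0.0205, 0.0602]]
red cap 375 [ 0.589  -0.0206  0.0425] [[0.5781, -0.0327, 0.0348], [0.5987, -0.0122, 0.0594]]
((588.06494140625, -22.977487564086914), 11.850322723388672)
sheet 4382 [0.567  0.0609 0.0091] [[0.5232, 0.0333, 0.0077], [0.613, 0.0894, 0.0105]]
0.545 [0.032  0.0907]
0.565 [0.0326 0.0905]
0.585 [0.032  0.0909]
0.605 [0.0325 0.0913]
plate 691 [0.6332 0.064  0.0807] [[0.6317, 0.0079, 0.0752], [0.6355, 0.1167, 0.0822]]
plate fit [-0.01007762  0.63401838]
saddle 808 [0.6134 0.0626 0.0746] [[0.6015, 0.0416, 0.0608], [0.6228, 0.0827, 0.078]]
flange none
 ** On entry to DLASCL parameter number  4 had an illegal value
 ** On entry to DLASCL parameter number  4 had an illegal value
 ** On entry to DLASCL parameter number  4 had an illegal value
 ** On entry to DLASCL parameter number  4 had an illegal value
 ** On entry to DLASCL parameter number  5 had an illegal value
 ** On entry to DLASCL parameter number  4 had an illegal value
  lhs /= scale
Traceback (most recent call last):
numpy.linalg.LinAlgError: SVD did not converge in Linear Least Squares
```

```bash
cat >> h.py <<'E'
def F(n=8,dt=.05):
    from station import ctrl,get_state
    L=[]
    for _ in range(n): ctrl.pause(dt);L.append(get_state())
    f=np.array([s['contact_force'] for s in L]);p=np.mean([s['tcp_pos'] for s in L],0)
    print(round(L[-1]['time'],2),'p',p.round(4),'F',f.mean(0).round(2),'sd',f.std(0).round(2),'w',round(L[-1]['width'],4),flush=True)
    return f.mean(0),p
TH=.0125;O=np.array([.582,.0617])
def P(dx,z): return [O[0]+dx*np.cos(TH),O[1]+dx*np.sin(TH),z]
E
python3 - <<'E'
from station import ctrl
from h import *
ctrl.movep(P(-.03,.11),Q(-np.pi/2+TH))
F(4)
ctrl.movel(P(-.03,.055),max_speed=.08);f0,_=F()
z=.0435
while z>.0385:
    ctrl.movel(P(-.03,z),max_speed=.03);f,_=F(5)
    if f[2]-f0[2]>2.5: break
    z-=.001
print(z)
E
```

```text
8.28 p [0.5529 0.061  0.1119] F [-0.09  0.1  -1.99] sd [0.59 0.71 0.62] w 0.0486
9.52 p [0.5523 0.0613 0.0554] F [-0.02 -0.18 -2.48] sd [0.32 0.53 0.33] w 0.0493
10.3 p [0.5521 0.0613 0.0436] F [-0.22 -0.28 -2.7 ] sd [0.49 0.38 0.46] w 0.049
10.8 p [0.552  0.0613 0.0425] F [ 0.12  0.24 -2.56] sd [0.17 0.55 0.53] w 0.0488
11.3 p [0.5521 0.0613 0.0415] F [ 0.15 -0.07 -1.75] sd [0.3  0.8  0.23] w 0.0488
11.8 p [0.5521 0.0613 0.0415] F [-2.5  -0.08  8.72] sd [0.34 0.27 0.58] w 0.0488
0.040499999999999994
```

Run:
```python
from station import ctrl
from h import *
Z=.0416
ctrl.movel(P(-.03,Z),max_speed=.03)
ctrl.movel(P(-.005,Z),max_speed=.03);f0,_=F(8)
dx=-.003
while dx<.010:
    ctrl.movel(P(dx,Z),max_speed=.02);f,_=F(6)
    if f0[0]-f[0]>8.5: break
    dx+=.0015
print(dx)
wrist('w3')
```

```text
13.43 p [0.5768 0.0616 0.0416] F [ 0.27 -0.01 -1.59] sd [0.47 0.45 0.56] w 0.049
13.98 p [0.579  0.0617 0.0416] F [ 0.35  0.1  -2.19] sd [0.47 0.26 0.6 ] w 0.0487
14.53 p [0.5805 0.0617 0.0416] F [ 0.28  0.22 -2.34] sd [0.34 0.34 0.41] w 0.0489
15.08 p [0.5814 0.0617 0.0416] F [-4.68 -0.01  1.58] sd [0.62 0.45 0.61] w 0.0488
15.63 p [0.5829 0.0617 0.0415] F [-5.67 -0.07  2.11] sd [0.54 0.58 0.43] w 0.0491
16.18 p [0.584  0.0618 0.0415] F [-7.03  0.09  3.54] sd [0.25 0.5  0.51] w 0.049
16.73 p [0.585  0.0618 0.0415] F [-8.39  0.26  5.13] sd [0.24 0.58 0.57] w 0.0491
0.0045000000000000005
```

View pics/w3.png

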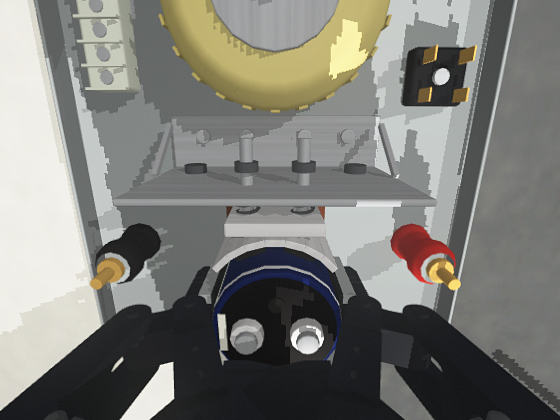

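The capacitor sits squarely in the saddle vee, with its stripe bar at (222,332) towards the black post. Next I'll push a little further, to about 10 N.

Run:
```python
from station import ctrl
from h import *
Z=.0416
dx=.006
while dx<.0095:
    ctrl.movel(P(dx,Z),max_speed=.01);f,p=F(8)
    if .35-f[0]>10.6 or p[0]>.5868: break
    dx+=.0008
print(dx)
for _ in range(3): F(20)
im,W=cloud('w3.npz')
uu,vv=np.meshgrid(np.arange(560),np.arange(420))
k=(uu>215)&(uu<345)&(vv>240)&(vv<365)&(W[...,2]>.084)&(W[...,2]<.096)
A=W[k];print(len(A),np.median(A,0),cv2.minEnclosingCircle((A[:,:2]*1000).astype(np.float32)))
c=np.linalg.lstsq(np.c_[A[:,:2],np.ones(len(A))],A[:,2],rcond=None)[0];print('tilt',c)
```

```text
17.48 p [0.5859 0.0618 0.0416] F [-10.28  -0.35   7.12] sd [0.34 0.31 0.38] w 0.0486
0.006
18.48 p [0.5859 0.0618 0.0416] F [-10.14  -0.08   6.74] sd [0.49 0.33 0.51] w 0.0486
19.48 p [0.5859 0.0618 0.0416] F [-10.35   0.16   6.86] sd [0.46 0.5  0.54] w 0.049
20.48 p [0.5859 0.0618 0.0416] F [-10.34  -0.05   6.7 ] sd [0.66 0.46 0.54] w 0.049
9653 [0.59352993 0.06076142 0.0899198 ] ((586.749755859375, 59.88777160644531), 25.723316192626953)
tilt [-0.05724026  0.00531447  0.12361561]
```

Run:
```python
from station import ctrl,get_state
from h import *
from scipy.spatial.transform import Rotation as Ro
wrist('w4');q=get_state()['eef_rot'];print('tool z',Ro.from_quat([q[1],q[2],q[3],q[0]]).as_matrix()[:,2].round(4))
uu,vv=np.meshgrid(np.arange(560),np.arange(420))
for n in('w2','w4'):
    im,W=cloud(n+'.npz')
    k=(uu>222)&(uu<335)&(vv>278)&(vv<358)&(im.max(2)<70)&np.isfinite(W[...,2])
    A=W[k];m=np.ones(len(A),bool)
    for _ in range(6):
        B=np.c_[A[:,:2],np.ones(len(A))];c=np.linalg.lstsq(B[m],A[m,2],rcond=None)[0];r=abs(A[:,2]-B@c);m=r<max(.001,1.5*np.median(r))
    print(n,m.sum(),len(A),c.round(4),'z',np.median(A[m,2]).round(4),np.percentile(A[m],[1,99],0).round(4).tolist())
```

```text
tool z [-3.9e-03  5.0e-04 -1.0e+00]
w2 5622 6535 [-0.0034  0.0016  0.2496] z 0.2479 [[0.5184, 0.0356, 0.2469], [0.5523, 0.0754, 0.2488]]
w4 5440 6253 [-0.0015 -0.0014  0.0909] z 0.09 [[0.5748, 0.0398, 0.089], [0.6086, 0.0797, 0.0909]]
```

Run:
```python
from station import ticket
from h import *
F(10)
print(ticket.close_job())
```

```text
21.03 p [0.5859 0.0618 0.0416] F [-10.25  -0.11   6.88] sd [0.53 0.39 0.48] w 0.0486
the job is handed in; nothing more can be done
None
```

The job is handed in: the gripper is still holding the capacitor upright on the sheet and pressed squarely into the saddle, stripe towards the black post, with a steady push of about 10 N at the wrist (an estimated 9 N on the saddle) held for over 3 s; no verdict was returned.

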